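Pack and snap shut the toy-truck carry case

ROBOT

A 6-joint arm with a two-finger parallel gripper is mounted at the origin on the work surface. World frame = base frame: x ahead of the robot, y to its left, z up, the work surface at z = 0. Lengths are in m, angles in rad, forces in N, time in s.
With the tool pointing down it reaches from about 0.3 to 0.75 m from the base axis. Payload 8.5 kg.
Tool frame: the origin (TCP) lies between the finger pads; the fingertips stand 25 mm ahead of it and the grasp point (between the pads) lies 6 mm ahead of it; z points along the fingers, y is the line along which they close (so a half turn about z gives the same grasp; the last joint's range is limited). The gripper opens to 85 mm and grips with 20 to 120 N. Pads are 22 mm wide; open, the fingers measure 114 mm over their backs; the gripper's body (76 mm by 85 mm) begins 54 mm behind the grasp point. The pads swing forward as they close: fully open they stand 13 mm farther back than shut.
Start: joints at [0.898, 0.381, 1.297, -0, 1.464, -0.215], TCP at [0.243, 0.493, 0.217] pointing down, gripper open.
Joint ranges: [-3.11, 3.11], [-0.89, 2.33], [0.22, 2.48], [-1.42, 4.56], [0.17, 2.85], [-2.88, 2.88]. Speed limits (rad/s): [2.39, 2.39, 3.14, 3.14, 3.14, 3.14].

INTERFACE

Orientations are given as a unit quaternion [w, x, y, z].
In Python, from station import manip gives the robot as it stands.
- The arm moves only by the tool apply_moves, never from a script. Its argument "motion" is text: rows parted by semicolons, each of 7 numbers parted by spaces: the shift along the tool's x, y, z normalised to -1 to 1, where 1 is 750 mm, then the turn, a rotation vector about the tool's x, y, z normalised to -1 to 1, where 1 is 30 degrees, then the opening, from 0 (shut) to 1 (fully open). In form: dx dy dz ax ay az gripper; .... A call has exactly 10 rows; each row shifts and turns the commanded pose from where the row before left it, along the tool's axes as they then stand; what a row does not reach is not made up. A row lasts 1/10 s, in which the tool goes at most 50 mm and 8.59 degrees, less where a joint would pass 70% of its speed; a pose out of reach is approached as far as the arm can. A call with a number of a shift or a turn outside -1 to 1 is refused whole. A call with a gripper value outside its range is refused whole. The fingers move at their own pace and stop on an object; "grip_force" is the grip in N (left out, the last holds). Time passes only in rows, so rows that do not move let the fingers close, or fill a call up. It gives the time, the measured TCP pose, the force, the opening and the grip force at its end, in the units of the state.
- manip.get_obs(): the state, without advancing time (a new reading comes with each control period).
- manip.camera(name): name is "side" or "top" or "wrist"; returns (picture, depth): 384x512x3 uint8, blue, green, red; 384x512 float32, m along the optical axis (not along the pixel's ray), 0 where there is no reading.
- manip.camera_info(name): a dict with "fx", "fy", "cx", "cy" (pixels), "dist" ([k1, k2, p1, p2, k3] as OpenCV has them; the pictures are not rectified), "world_to_cam" (4x4, takes a point from world to camera coordinates). Camera axes: x right, y up, looking along -z (the intrinsics and any distortion apply to the point x, -y, -z); pixel columns grow to the right and rows downward; lengths in m; the calibration is good to about 2 mm. A picture is of the moment at which its call begins: read the wrist's pose just before it. camera_info takes no time and is no camera call; for the wrist camera it gives the pose at the moment of the call.
- manip.job_done(): hands the job in; it is judged then, once.
Trained networks look in the newest picture that a camera, given by its name, has taken for a name from the list of things; names that differ only in an ending like _2 or _b are one class to them, and where a whole thing is asked for, a point or a joint stands for the part that bears it (a point fixed in the world has none). Each returns a list of dicts, best first, with "p" (0 to 1); they miss things now and then, are a little off and sometimes report something else, mostly with a low value. They report only what shows in the picture. A call takes as long as a camera call. They do not tell look-alikes from the thing itself.
- manip.recognise(label, camera): "location" ([x, y, z] in m, in world coordinates, good to about 4 mm: the middle of the surface that is visible of it).
The state is a dict: "time": time; "joint_positions": joint angles; "dq": joint speeds; "tau": joint torques, N m; "tcp_pos": TCP position; "orientation": TCP orientation; "force": force on the tool from outside, world axes, zero at the start; "wrist_torque": the same for the moment, N m; "finger_gap": opening from 0.0 (shut) to 1.0 (fully open); "finger_force": force on a finger pad.
Only numpy, scipy, OpenCV 4.12 (cv2) and the standard library are available. Lean on these libraries where they do the work, as an engineer would, in place of code of your own. Each camera call takes 0.05 s, during which the arm holds its last target. There are 200 camera calls.

TASK

The customer has finished looking at the truck set: stand the yellow dump truck back on its wheels in the empty middle well of the carry case, then swing the clear lid over without slamming it and press its free edge down until the clips snap and the two halves sit closed edge to edge. Leave the rabbit, the pail and the gift box where they stand.

Things in the scene. Friction and masses are not known exactly. Their poses are not given: they have to be found in the camera images.
- case: Red lower half of a carry case, fixed on the counter: 264 mm long (its y) x 124 mm (its x) x 26 mm high. Origin: centre of its underside; z up; x points from hinge side to handle side, away from the robot, turned up to 15 degrees. Its floor lies 6 mm above the underside, the outer walls are 3 mm thick. A black carry handle sticks out 36 mm at +x, its top 16 mm above the counter.
- well (a point): Centre of the floor of the empty middle well: case x = y = 0, 6 mm above the case's underside. The case's grey tray has three wells side by side, each 106 mm along case x and 54 mm along y, centred at y = -84, 0 and +84 mm. The ribs and ledges round them stand 12 mm above the floor, the ribs between them are 30 mm wide.
- lid (a joint): Angle of the clear lid half, rad: 0 = closed, rim on rim; 1.57 = upright. Starts open at 1.6 to 1.85, leaning towards the robot (stop at 1.95). The hinge is stiff (0.2 N m): the lid stays where left and moves for 2 to 3 N at its edge. At about 0.08 two spring clips meet the base's lip and hold the edge 10 mm ajar; about 12 N straight down near the free edge snaps them over, then they hold it at 0.
- lid_hinge (a point): Middle of the hinge line, which runs along the case's y at case x = -62 mm, 26 mm above the case's underside.
- lid_edge (a point): Middle of the free edge of the lid's rim, 124 mm from the hinge; moves with the lid. The lid is a clear shell with red edges, 264 mm along the hinge, 32 mm deep. Its flat outer face, 32 mm from the rim plane, looks to the robot while open and is the top, 58 mm above the counter, once closed. Two black clips, 85 mm either side of the middle, stand 10 mm out of the edge and reach 17 mm past the rim.
- dump_truck: Yellow die-cast dump truck, 96 mm long (its x, cab at +x), 42 mm wide and high, about 140 g, on the counter left or right of the case, cab away from the robot within 35 degrees. Origin: centre of its underside at the wheels' foot. The bed's flat sides, 42 mm apart, run from x = -48 to +16 mm and 18 to 42 mm up: grip across them over the origin. Either way round in the well will do.
- mixer_truck: Green and white mixer truck, 96 x 42 x 42 mm, already in the well at case y = +84 mm; stays there. Origin: centre of its underside.
- crane_truck: Orange crane truck, 96 x 42 x 42 mm, already in the well at case y = -84 mm; stays there. Origin: centre of its underside.
- rabbit: Tan toy rabbit sitting on the counter on the side opposite the dump truck, 80 mm across, 142 mm high. Origin: centre of its underside. Leave it alone.
- pail: Blue tin pail on the far left of the counter, 104 mm across the mouth, 100 mm high. Origin: centre of its underside. Leave it alone.
- gift_box: Yellow and red toy box on the far right of the counter, 70 x 100 x 90 mm. Origin: centre of its underside. Leave it alone.
Things that resemble listed ones, but are neither listed nor needed, are in the scene too. Of the things like the dump_truck, leave any that is purple; of the rest the smaller one is meant.

How it is judged:
On the way, in this order (a step that is already met when the one before it is completed fails the run):
1. the dump truck stands released on its wheels on the floor of the middle well, the lid still open (z of dump_truck in the frame of case below 0.01 m and horizontal distance between dump_truck and well below 0.014 m and angle between dump_truck's own z axis and vertical below 0.1 rad and angle between the x axis of dump_truck and the x axis of case, either way round below 0.25 rad and contact force between the fingers and dump_truck below 0.3 N and value of joint lid above 1 rad), for 0.2 s.
2. the lid is snapped shut, edge to edge (value of joint lid below 0.02 rad), for 0.2 s.
At the end, for the whole second after the job is handed in: Lid snapped shut (under 0.02 rad, rims within 2.5 mm); dump truck on its wheels on the middle well's floor (within 14 mm of its centre, 0.25 rad of its line, 0.1 rad of level); the other two trucks still on their wheels in their wells (moved under 20 mm); all at rest (value of joint lid below 0.02 rad and z of dump_truck in the frame of case below 0.01 m and horizontal distance between dump_truck and well below 0.014 m and angle between dump_truck's own z axis and vertical below 0.1 rad and angle between the x axis of dump_truck and the x axis of case, either way round below 0.25 rad and z of each of mixer_truck, crane_truck in the frame of case below 0.012 m and distance of each of mixer_truck, crane_truck from where it was at the start of the episode below 0.02 m and angle between each of mixer_truck, crane_truck's own z axis and vertical below 0.15 rad and linear speed of each of dump_truck, mixer_truck, crane_truck below 0.02 m/s); the robot touches nothing.
It fails at once if the lid is slammed: it swings shut faster than 4 rad/s while still open by more than 0.3 rad (value of joint lid above 0.3 rad and velocity of joint lid below -4 rad/s).
It fails at once if the rabbit, pail or gift box is pushed more than 40 mm or tipped (distance of any of rabbit, pail, gift_box from where it was at the start of the episode above 0.04 m or angle between any of rabbit, pail, gift_box's own z axis and vertical above 0.3 rad).
It also fails if it takes over 59 s, if anything falls off the work surface, if the arm or the gripper's body presses on something with over 40 N, if the wrist force passes 120 N, or if a joint passes its speed limit or range.

## Working session

There is one attempt and no reset: what is moved stays moved. The work goes in short steps, Python scripts to look and compute and a tool call to move; the robot and the scene stay as the last step left them, time stands still between calls to the robot, and variables do not carry over. Pictures are saved under pics/ and viewed, at most 10 in all, crops included, and the job is handed in when it is done.

Besides the shell and the picture viewer there is one more tool, called after "Request:" as a command line: name --argument value ..., lists and objects as JSON in quotes. apply_moves: Moves the arm, as the interface text tells. Scaled input: -1 to 1 covers 750 mm each way for a shift and 30 degrees each way for a turn. Its arguments: {"type":"object","properties":{"motion":{"type":"string"},"grip_force":{"type":"number"}},"required":["motion"]}

```bash
mkdir -p pics; ls
python3 - <<'E'
from station import manip
import cv2
o=manip.get_obs();print(o['time'],o['tcp_pos'],o['orientation'],o['finger_gap'])
for c in ['top','side']:
    im,d=manip.camera(c);cv2.imwrite(f'pics/{c}0.png',im)
    for l in ['dump_truck','case','lid','mixer_truck','crane_truck','rabbit','lid_edge']:
        try: print(c,l,[(round(r['p'],2),[round(float(x),3) for x in r['location']]) for r in manip.recognise(l,c)])
        except Exception as e: print(c,l,e)
E
```

```text
pics
0.0 [0.24289597 0.49311571 0.21632946] [-3.10608362e-04  2.26928734e-01  9.73911098e-01 -6.52948395e-04] 0.9999621813869097
top dump_truck [(0.91, [0.413, -0.176, 0.034]), (0.79, [0.316, -0.326, 0.036]), (0.7, [0.468, -0.319, 0.027])]
top case [(0.64, [0.595, 0.003, 0.017])]
top lid [(0.91, [0.528, -0.002, 0.149])]
top mixer_truck [(0.57, [0.619, 0.087, 0.044])]
top crane_truck [(0.54, [0.635, -0.074, 0.043]), (0.4, [0.533, -0.004, 0.146]), (0.34, [0.676, 0.298, 0.048])]
top rabbit [(0.56, [0.478, 0.332, 0.065])]
top lid_edge [(0.87, [0.529, -0.002, 0.147]), (0.29, [0.592, 0.007, 0.015])]
side dump_truck [(0.88, [0.413, -0.174, 0.035]), (0.67, [0.471, -0.324, 0.031]), (0.56, [0.314, -0.337, 0.038]), (0.33, [0.54, -0.02, 0.101])]
side case [(0.93, [0.572, -0.007, 0.029]), (0.71, [0.472, -0.319, 0.032])]
side lid [(0.55, [0.543, -0.021, 0.101])]
side mixer_truck [(0.83, [0.614, 0.077, 0.036])]
side crane_truck [(0.92, [0.631, -0.086, 0.037]), (0.7, [0.568, -0.006, 0.032])]
side rabbit [(0.8, [0.499, 0.328, 0.056])]
side lid_edge [(0.67, [0.616, 0.074, 0.036]), (0.57, [0.54, -0.018, 0.099])]
```

View pics/top0.png

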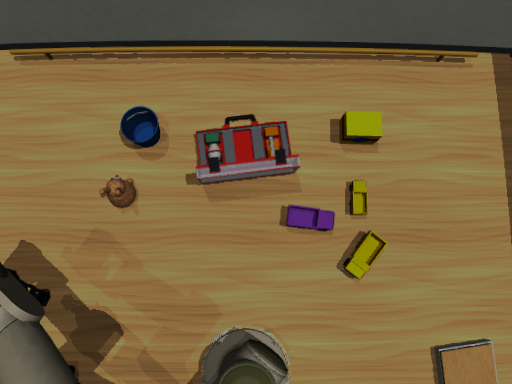

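View pics/side0.png

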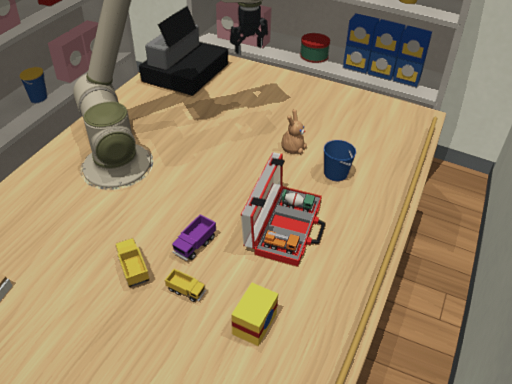

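```bash
cat > h.py <<'E'
from station import manip
import numpy as np, cv2
from scipy.spatial.transform import Rotation as R
def cloud(c):
    info=manip.camera_info(c); im,d=manip.camera(c)
    K=np.array([[info['fx'],0,info['cx']],[0,info['fy'],info['cy']],[0,0,1]])
    v,u=np.mgrid[0:384,0:512]
    n=cv2.undistortPoints(np.stack([u.ravel(),v.ravel()],1).astype(np.float64).reshape(-1,1,2),K,np.array(info['dist'],float)).reshape(384,512,2)
    P=np.stack([n[...,0]*d,-n[...,1]*d,-d],-1)
    T=np.linalg.inv(np.array(info['world_to_cam']))
    W=P@T[:3,:3].T+T[:3,3]; W[d<=0]=np.nan
    return im,W
def rect(p):
    (c,s,a)=cv2.minAreaRect((p[:,:2]*1000).astype(np.float32)); 
    if s[0]<s[1]: s=s[::-1]; a+=90
    a=(a+90)%180-90
    return np.round(c,1),np.round(s,1),round(a,1)
def plan(pos,yaw_c,n=None):
    """tool-frame shift to pos and turn so that tool y is along yaw (deg, mod 180), tool down"""
    o=manip.get_obs(); r=R.from_quat(np.roll(o['orientation'],-1))
    ty=r.apply([0,1,0]); cur=np.degrees(np.arctan2(ty[1],ty[0]))
    dy=(yaw_c-cur+90)%180-90
    print('tcp',o['tcp_pos'].round(4),'tool-y yaw',round(cur,2),'shift tool mm',(r.inv().apply(np.array(pos)-o['tcp_pos'])*1000).round(1),'turn about tool z deg',-round(dy,2),'q6',o['joint_positions'][5])
E
python3 - <<'E'
from h import *
im,W=cloud('top')
hsv=cv2.cvtColor(im,cv2.COLOR_BGR2HSV)
near=lambda x,y,r:(np.hypot(W[...,0]-x,W[...,1]-y)<r)
y=(hsv[...,0]>22)&(hsv[...,0]<35)&(hsv[...,1]>180)
m=near(.468,-.319,.075)&(W[...,2]>.012)
print('truck',rect(W[m]),m.sum(),np.nanmax(W[m][:,2]))
m=near(.468,-.319,.075)&(W[...,2]>.03)
print('truck top',rect(W[m]),m.sum())
m=near(.61,.005,.19)&(W[...,2]>.012)&(W[...,2]<.033)
print('case',rect(W[m]),m.sum())
red=near(.61,.005,.2)&(W[...,2]>.015)&(W[...,2]<.035)&((hsv[...,0]<6)|(hsv[...,0]>174))&(hsv[...,1]>150)
print('red',rect(W[red]),red.sum())
blk=near(.61,.005,.2)&(W[...,2]>.0)&(W[...,2]<.03)&(hsv[...,2]<50)&(W[...,0]>.65)
print('handle',W[blk].mean(0),rect(W[blk]),blk.sum())
m=near(.54,0,.19)&(W[...,2]>.12)
print('lid',rect(W[m]),np.nanmax(W[m][:,2]),W[m].mean(0),m.sum())
plan((.468,-.319,.2),90)
E
```

```text
truck (array([ 471.7, -318.5]), array([92.3, 44. ]), -2.0) 548 0.04664732674933836
truck top (array([ 471.6, -318.5]), array([92. , 44.1]), -1.6) 285
case (array([620. ,   6.2]), array([262.9, 192.3]), -82.9) 1882
red (array([609.2,   4.6]), array([262.6, 169.7]), -82.7) 272
handle [0.69720861 0.01042573 0.01548809] (array([685.9,   8.7]), array([253.6,  64.2]), 87.9) 179
lid (array([542.2,  -3.8]), array([263.5,  49.7]), -82.4) 0.16455469633590414 [ 0.5349709  -0.00397997  0.14905116] 1557
tcp [0.2431 0.4934 0.2169] tool-y yaw 63.77 shift tool mm [-560.8 -629.3   16.9] turn about tool z deg -26.23 q6 -0.21525915710965354
```

Request:
apply_moves --motion "-0.044 -0.0493 0 0 0 0 1; -0.044 -0.0493 0 0 0 0 1; -0.044 -0.0493 0 0 0 0 1; -0.044 -0.0493 0 0 0 0 1; -0.044 -0.0493 0 0 0 0 1; -0.044 -0.0493 0 0 0 0 1; -0.044 -0.0493 0 0 0 0 1; -0.044 -0.0493 0 0 0 0 1; -0.044 -0.0493 0 0 0 0 1; -0.044 -0.0493 0 0 0 0 1"

```text
time: 1.85
tcp_pos: [0.3758, 0.0138, 0.2173]
orientation: [0.001, 0.227, 0.974, 0.0]
force: [1.3, 0.5, -0.5]
finger_gap: 1.001
finger_force: 0.0
```

Request:
apply_moves --motion "-0.044 -0.0493 0 0 0 0 1; -0.044 -0.0493 0 0 0 0 1; -0.044 -0.0493 0 0 0 0 1; -0.044 -0.0493 0 0 0 0 1; -0.044 -0.0493 0 0 0 0 1; -0.044 -0.0493 0 0 0 0 1; -0.044 -0.0493 0 0 0 0 1; 0 0 0 0 0 -0.27 1; 0 0 0 0 0 -0.27 1; 0 0 0 0 0 -0.27 1"

```text
time: 2.85
tcp_pos: [0.4684, -0.3189, 0.2166]
orientation: [-0.0, 0.014, 1.0, 0.0]
force: [0.2, -0.8, 0.2]
finger_gap: 1.003
finger_force: 0.0
```

Run:
```python
from h import *
plan((.47,-.319,.2),88)
im,W=cloud('wrist');cv2.imwrite('pics/w1.png',im)
m=(np.hypot(W[...,0]-.47,W[...,1]+.319)<.085)
for z in(.012,.03): print('truck',rect(W[m&(W[...,2]>z)]),(m&(W[...,2]>z)).sum())
b=m&(W[...,2]>.02); print(np.nanmax(W[b][:,2]))
p=W[b]
for x in np.arange(.42,.53,.01):
  q=p[abs(p[:,0]-x)<.005]
  if len(q):print(round(x,2),q[:,1].min().round(4),q[:,1].max().round(4),np.percentile(q[:,2],95).round(4))
```

```text
tcp [ 0.4684 -0.3189  0.2166] tool-y yaw 88.37 shift tool mm [-1.6 -0.1 16.6] turn about tool z deg 0.37 q6 -2.3488536529350212
truck (array([ 472.8, -318.5]), array([149.3,  95.6]), 88.9) 33654
truck (array([ 461.2, -318.8]), array([116. , 107.4]), 46.1) 31626
0.31848233082527105
0.42 -0.3395 -0.3238 0.0426
0.43 -0.3396 -0.2447 0.0424
0.44 -0.3401 -0.298 0.0421
0.45 -0.3926 -0.2674 0.3165
0.46 -0.3928 -0.2436 0.3107
0.47 -0.3876 -0.2498 0.3001
0.48 -0.374 -0.2584 0.2963
0.49 -0.3401 -0.2995 0.0427
0.5 -0.3391 -0.3015 0.0427
0.51 -0.3396 -0.3016 0.0408
0.52 -0.3385 -0.3017 0.0406
```

View pics/w1.png

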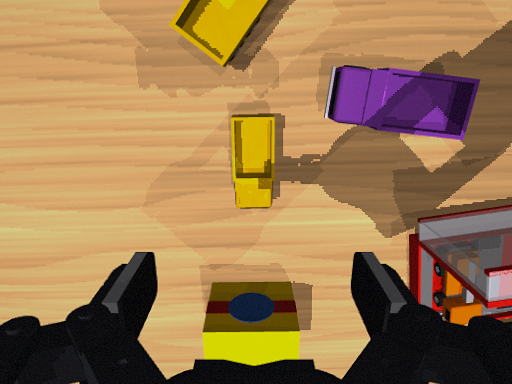

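Run:
```python
from h import *
im,W=cloud('wrist')
m=(np.hypot(W[...,0]-.47,W[...,1]+.319)<.085)&(W[...,2]<.06)&(W[...,2]>.025)
m=cv2.morphologyEx(m.astype(np.uint8),cv2.MORPH_OPEN,np.ones((5,5)))>0
print(rect(W[m]),m.sum())
plan((.47,-.319,.039),88)
```

```text
(array([ 472.8, -320. ]), array([96. , 40.9]), -1.5) 1458
tcp [ 0.4685 -0.3185  0.2168] tool-y yaw 88.13 shift tool mm [ -1.5  -0.4 177.8] turn about tool z deg 0.13 q6 -2.3442954349736236
```

Request:
apply_moves --motion "-0.005 -0.002 0.06 0 0 0 1; 0 0 0.06 0 0 0 1; 0 0 0.06 0 0 0 1; 0 0 0.03 0 0 0 0.8; 0 0 0.027 0 0 0 0.7; 0 0 0 0 0 0 0.65; 0 0 0 0 0 0 0; 0 0 0 0 0 0 0; 0 0 0 0 0 0 0; 0 0 0 0 0 0 0" --grip_force 40

```text
time: 3.95
tcp_pos: [0.4724, -0.3203, 0.04]
orientation: [0.001, 0.017, 1.0, -0.001]
force: [0.3, 0.0, 0.1]
finger_gap: -0.0
finger_force: 0.0
```

Run:
```python
from h import *
o=manip.get_obs();print(o['finger_gap'],o['finger_force'],o['tcp_pos'])
im,W=cloud('wrist');cv2.imwrite('pics/w2.png',im)
im,W=cloud('side');cv2.imwrite('pics/s2.png',cv2.resize(im[180:340,60:260],None,fx=3,fy=3))
```

```text
-6.96638476776396e-05 0.0 [ 0.47244665 -0.32029918  0.04001863]
```

View pics/s2.png

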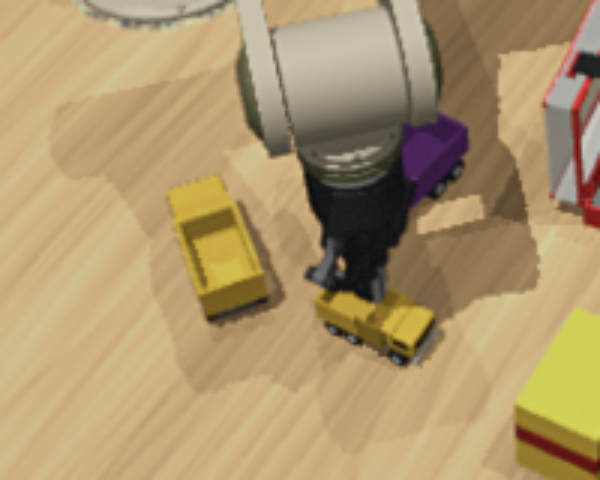

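View pics/w2.png

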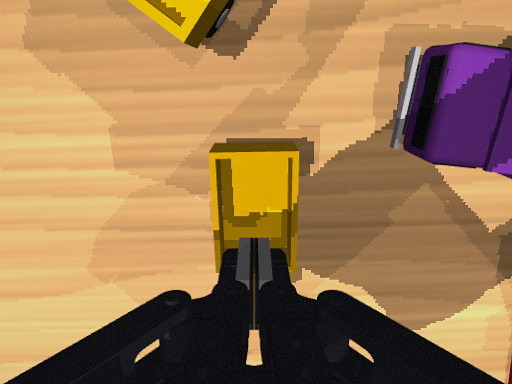

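Run:
```python
from h import *
plan((.472,-.32,.04),88)
im,W=cloud('wrist')
for r,c in [(148,255),(156,222),(200,217),(200,294),(180,255),(220,260),(242,245),(242,268),(250,255),(270,250),(285,245),(150,215),(150,297)]:print(r,c,im[r,c],W[r,c].round(4))
im,W=cloud('side')
hsv=cv2.cvtColor(im,cv2.COLOR_BGR2HSV)
m=(hsv[...,0]>20)&(hsv[...,0]<35)&(hsv[...,1]>150)&(np.hypot(W[...,0]-.48,W[...,1]+.32)<.085)&(W[...,2]>.034)&(W[...,2]<.06)
print(rect(W[m]),m.sum(),np.nanpercentile(W[m],[2,98],axis=0))
```

```text
tcp [ 0.4723 -0.3202  0.0396] tool-y yaw 88.06 shift tool mm [ 0.3  0.2 -0.4] turn about tool z deg 0.06 q6 -2.3400372277412824
148 255 [ 3 72 96] [ 0.4252 -0.3177  0.0332]
156 222 [  0 171 224] [ 0.4267 -0.3331  0.0416]
200 217 [  0  92 125] [ 0.4489 -0.3371  0.04  ]
200 294 [  0 169 222] [ 0.4495 -0.2997  0.0418]
180 255 [  0 167 221] [ 0.4452 -0.3183  0.0208]
220 260 [  0 116 158] [ 0.4685 -0.3163  0.0213]
242 245 [72 70 71] [ 0.4607 -0.3234  0.0622]
242 268 [73 66 62] [ 0.461  -0.3133  0.0623]
250 255 [19 17 17] [ 0.4609 -0.319   0.0693]
270 250 [24 22 24] [ 0.4609 -0.321   0.0847]
285 245 [13 10  9] [ 0.4595 -0.3225  0.0963]
150 215 [ 5 74 98] [ 0.4251 -0.3369  0.0353]
150 297 [ 0 66 88] [ 0.4254 -0.2982  0.0399]
(array([ 473.2, -321.4]), array([95.7, 43.4]), -1.6) 290 [[ 0.4267249  -0.34125459  0.03450549]
 [ 0.52071259 -0.30144848  0.04747621]]
```

Run:
```python
from h import *
im,W=cloud('wrist')
for r in range(226,262,3):print(r,im[r,245],W[r,245].round(4),W[r,238].round(4))
im,W=cloud('side')
dark=(im.max(-1)-im.min(-1)<25)&(np.hypot(W[...,0]-.472,W[...,1]+.32)<.05)&(W[...,2]>.03)
p=W[dark];print(len(p)); i=np.argsort(p[:,2])[:12]; print(p[i].round(4))
```

```text
226 [  0  86 115] [ 0.472  -0.3248  0.0204] [ 0.4721 -0.3288  0.0201]
229 [  0 115 157] [ 0.4735 -0.3249  0.0212] [ 0.4734 -0.3288  0.0213]
232 [  0 116 155] [ 0.4759 -0.325   0.0201] [ 0.4757 -0.3289  0.0203]
235 [  0 118 157] [ 0.4773 -0.325   0.0211] [ 0.4773 -0.329   0.0207]
238 [65 61 66] [ 0.4609 -0.3234  0.0576] [ 0.4789 -0.3291  0.0213]
241 [72 71 72] [ 0.4606 -0.3233  0.061 ] [ 0.4811 -0.3292  0.0208]
244 [72 71 72] [ 0.4609 -0.3233  0.0634] [ 0.4831 -0.3293  0.0206]
247 [72 70 73] [ 0.4605 -0.3232  0.0668] [ 0.4603 -0.3262  0.0669]
250 [66 64 64] [ 0.461  -0.3232  0.0685] [ 0.4604 -0.3261  0.0694]
253 [64 65 65] [ 0.4607 -0.3231  0.0717] [ 0.4604 -0.3259  0.072 ]
256 [68 65 67] [ 0.46   -0.323   0.0754] [ 0.4614 -0.326   0.0727]
259 [68 66 65] [ 0.4611 -0.323   0.0758] [ 0.4606 -0.3258  0.0764]
1695
[[ 0.504  -0.3379  0.0321]
 [ 0.5194 -0.33    0.0322]
 [ 0.5104 -0.3388  0.0333]
 [ 0.4776 -0.3238  0.0568]
 [ 0.4769 -0.3268  0.0601]
 [ 0.4824 -0.326   0.0626]
 [ 0.4777 -0.3272  0.0652]
 [ 0.4801 -0.3264  0.0657]
 [ 0.4776 -0.3315  0.0662]
 [ 0.4658 -0.3311  0.0665]
 [ 0.4681 -0.3301  0.0669]
 [ 0.4835 -0.3223  0.0671]]
```

The fingertips actually sit about 42 mm further back than stated: both cameras see them at z=0.057 while the TCP reads 0.040. They closed above the truck, so I'll open and go 43 mm lower.

Request:
apply_moves --motion "0 0 0 0 0 0 0.9; 0 0 0 0 0 0 0.9; 0 0 0 0 0 0 0.9; 0 0 0 0 0 0 0.9; 0 0 0 0 0 0 0.9; 0 0 0 0 0 0 0.9; 0 0 0.02 0 0 0 0.9; 0 0 0.02 0 0 0 0.9; 0 0 0.017 0 0 0 0.9; 0 0 0 0 0 0 0.9"

```text
time: 5.25
tcp_pos: [0.4715, -0.3195, -0.0051]
orientation: [-0.001, 0.017, 1.0, 0.001]
force: [-0.2, 0.3, 0.3]
finger_gap: 0.902
finger_force: 0.0
```

Request:
apply_moves --motion "0 0 0 0 0 0 0; 0 0 0 0 0 0 0; 0 0 0 0 0 0 0; 0 0 0 0 0 0 0; 0 0 0 0 0 0 0; 0 0 0 0 0 0 0; 0 0 0 0 0 0 0; 0 0 0 0 0 0 0; 0 0 0 0 0 0 0; 0 0 0 0 0 0 0" --grip_force 40

```text
time: 6.25
tcp_pos: [0.4726, -0.3205, -0.0027]
orientation: [0.001, 0.017, 1.0, -0.001]
force: [-0.3, 1.3, 6.2]
finger_gap: 0.488
finger_force: 41.5
```

Run:
```python
from h import *
plan((.472,-.32,.04),97.3)
im,W=cloud('side')
dark=(im.max(-1)-im.min(-1)<25)&(np.hypot(W[...,0]-.472,W[...,1]+.32)<.045)&(W[...,2]>.01)&(W[...,0]<.49)
p=W[dark];i=np.argsort(p[:,2])[:14]; print(p[i].round(4))
```

```text
tcp [ 0.4726 -0.3205 -0.0027] tool-y yaw 88.07 shift tool mm [  0.5   0.4 -42.7] turn about tool z deg -9.23 q6 -2.3402595669933883
[[ 0.4751 -0.3462  0.0144]
 [ 0.4794 -0.3475  0.0192]
 [ 0.482  -0.3468  0.02  ]
 [ 0.4806 -0.3444  0.0203]
 [ 0.4743 -0.3528  0.0225]
 [ 0.4794 -0.3468  0.0227]
 [ 0.4768 -0.3519  0.0231]
 [ 0.4782 -0.3491  0.0249]
 [ 0.4796 -0.3464  0.0266]
 [ 0.4779 -0.3482  0.0279]
 [ 0.4692 -0.3529  0.0281]
 [ 0.473  -0.3544  0.0282]
 [ 0.483  -0.3467  0.0293]
 [ 0.4815 -0.3443  0.0296]]
```

Request:
apply_moves --motion "0 0 -0.02 0 0 0 0; 0 0 -0.05 0 0 0 0; 0 0 -0.065 0 0 0 0; 0 0 -0.065 0 0 0 0; 0 0 -0.065 0 0 0 0; 0 0 0 0 0 -0.15 0; 0 0 0 0 0 -0.15 0; 0 0 0 0 0 0 0; 0 0 0 0 0 0 0; 0 0 0 0 0 0 0"

```text
time: 7.3
tcp_pos: [0.4721, -0.32, 0.1948]
orientation: [-0.0, -0.061, 0.998, 0.0]
force: [0.3, 0.5, -1.7]
finger_gap: 0.484
finger_force: 41.0
```

Run:
```python
from h import *
print(manip.get_obs()['finger_gap'],manip.get_obs()['force'])
for c in ['top','side']:
    im,W=cloud(c); hsv=cv2.cvtColor(im,cv2.COLOR_BGR2HSV)
    near=(np.hypot(W[...,0]-.61,W[...,1]-.005)<.2)
    red=near&((hsv[...,0]<7)|(hsv[...,0]>173))&(hsv[...,1]>140)&(W[...,2]>.019)&(W[...,2]<.034)
    p=W[red]
    for a in (6,7.3,8.5):
        t=np.radians(a);ex=np.array([np.cos(t),np.sin(t)]);ey=np.array([-ex[1],ex[0]])
        u=p[:,:2]@ex;v=p[:,:2]@ey
        far=p[u>np.percentile(u,99.5)-.006]; f=np.polyfit(far[:,1],far[:,0],1)
        print(c,a,len(p),'u',np.percentile(u,[1,50,99,100]).round(4),'v',np.percentile(v,[0,1,99,100]).round(4),'far-edge yaw',-np.degrees(np.arctan(f[0])).round(2),len(far))
    # lid
    lid=near&(W[...,2]>.1)&(W[...,2]<.17)
    q=W[lid];print('lid',np.nanpercentile(q,[1,99],axis=0).round(3),rect(q))
    for l in ['crane_truck','mixer_truck','lid_edge']:print(l,[(round(r['p'],2),np.round(r['location'],3)) for r in manip.recognise(l,c)][:1])
```

```text
0.48411215793811374 [ 0.30478654  0.45867717 -1.67285733]
top 6 222 u [0.5741 0.6744 0.6829 0.6869] v [-0.1901 -0.1895  0.0727  0.0732] far-edge yaw 6.35 62
top 7.3 222 u [0.574  0.6731 0.6807 0.6845] v [-0.2037 -0.2035  0.0581  0.0582] far-edge yaw 7.42 36
top 8.5 222 u [0.57   0.6701 0.6806 0.682 ] v [-0.2172 -0.217   0.0454  0.0459] far-edge yaw 8.89 35
lid [[ 0.505 -0.131  0.104]
 [ 0.573  0.122  0.162]] (array([542.1,  -3.5]), array([263.3,  49.6]), -82.9)
crane_truck [(0.72, array([ 0.635, -0.072,  0.048]))]
mixer_truck [(0.68, array([0.618, 0.088, 0.044]))]
lid_edge [(0.55, array([ 0.532, -0.001,  0.149]))]
side 6 531 u [0.5511 0.6024 0.6876 0.6919] v [-0.1957 -0.1942  0.0724  0.0747] far-edge yaw 4.94 14
side 7.3 531 u [0.5494 0.6    0.6862 0.6902] v [-0.21   -0.2079  0.0588  0.0608] far-edge yaw 6.05 11
side 8.5 531 u [0.546  0.5977 0.6843 0.6893] v [-0.2231 -0.2214  0.0457  0.0487] far-edge yaw 8.85 15
lid [[ 0.509 -0.138  0.103]
 [ 0.575  0.126  0.164]] (array([542.8,  -5.1]), array([273. ,  49.1]), -82.9)
crane_truck [(0.77, array([ 0.633, -0.086,  0.04 ]))]
mixer_truck [(0.65, array([0.616, 0.076, 0.035]))]
lid_edge [(0.66, array([ 0.542, -0.017,  0.1  ]))]
```

Run:
```python
from h import *
plan((.6255,.006,.195),97.2)
```

```text
tcp [ 0.4722 -0.3201  0.1951] tool-y yaw 97.06 shift tool mm [-1.922e+02  3.048e+02  2.000e-01] turn about tool z deg -0.14 q6 -2.4971717498812604
```

Request:
apply_moves --motion "-0.032 0.0508 0 0 0 0 0; -0.032 0.0508 0 0 0 0 0; -0.032 0.0508 0 0 0 0 0; -0.032 0.0508 0 0 0 0 0; -0.032 0.0508 0 0 0 0 0; -0.032 0.0508 0 0 0 0 0; -0.032 0.0508 0 0 0 0 0; -0.032 0.0508 0 0 0 0 0; 0 0 0 0 0 0 0; 0 0 0 0 0 0 0"

```text
time: 8.7
tcp_pos: [0.6253, 0.0069, 0.1948]
orientation: [-0.0, -0.063, 0.998, -0.0]
force: [-1.0, -1.0, -1.6]
finger_gap: 0.49
finger_force: 41.2
```

Run:
```python
from h import *
plan((.6255,.006,.06),97.2)
im,W=cloud('wrist');cv2.imwrite('pics/w3.png',im)
im,W=cloud('side');cv2.imwrite('pics/s3.png',cv2.resize(im[120:280,200:350],None,fx=3.5,fy=3.5))
```

```text
tcp [0.6253 0.0069 0.1948] tool-y yaw 97.17 shift tool mm [ -0.2  -0.9 134.8] turn about tool z deg -0.03 q6 -1.8738289574976024
```

View pics/w3.png

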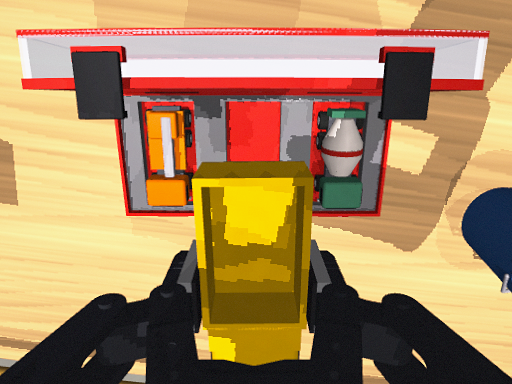

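View pics/s3.png

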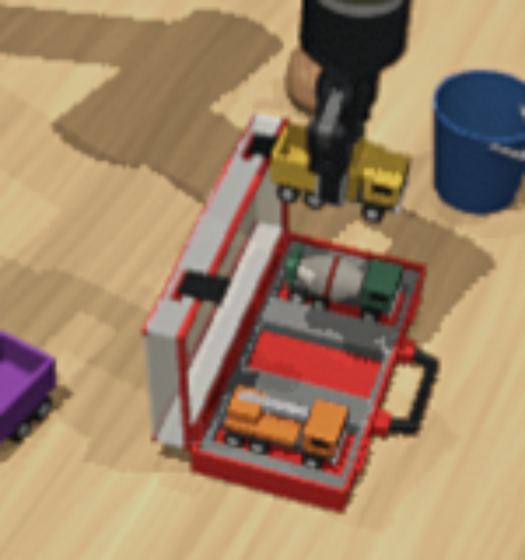

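Run:
```python
from h import *
o=manip.get_obs(); im,W=cloud('wrist')
t=np.radians(7.2);ex=np.array([np.cos(t),np.sin(t)]);ey=np.array([-ex[1],ex[0]])
for r in (110,120,135,150):
    row=[]
    for c in range(130,385):
        b,g,rr=map(int,im[r,c]); row.append(rr>120 and g<60 and b<60 and W[r,c,2]<.016)
    cs=130+np.where(row)[0]; cs=cs[(cs>210)&(cs<300)]
    d=(W[r,cs,:2]-o['tcp_pos'][:2])
    print(r,cs.min(),cs.max(),(d@ey)[[0,-1]].round(4),(d@ex).mean().round(4),W[r,cs,2].mean().round(4))
# crane-left outer rim, mixer-right outer rim, far rim
for (r,c) in [(214,140),(212,160),(214,360),(213,340),(150,125),(150,384)]:
    d=W[r,c,:2]-o['tcp_pos'][:2];print(r,c,im[r,c],(d@ex).round(4),(d@ey).round(4),W[r,c,2].round(3))
# truck
m=(W[...,2]>.19)&(im[...,2].astype(int)-im[...,0]>90)
for r in (180,200,280,310):
    cs=np.where(m[r])[0];d=W[r,cs,:2]-o['tcp_pos'][:2];print('truck',r,cs.min(),cs.max(),(d@ey).min().round(4),(d@ey).max().round(4),(d@ex).mean().round(4),W[r,cs,2].max().round(4))
c=np.where(m[:,250])[0];print(((W[c,250,:2]-o['tcp_pos'][:2])@ex).min())
```

```text
110 228 281 [-0.0252  0.0274] -0.048 0.0056
120 228 281 [-0.0254  0.0278] -0.0382 0.0057
135 229 281 [-0.0249  0.0277] -0.023 0.0057
150 229 280 [-0.0252  0.0275] -0.0075 0.0058
214 140 [ 28  37 255] 0.0557 -0.1185 0.024
212 160 [  1   5 106] 0.0544 -0.098 0.022
214 360 [ 22  27 206] 0.0561 0.1104 0.025
213 340 [ 16  18 121] 0.0552 0.0896 0.024
150 125 [30 30 92] -0.0111 -0.1278 0.019
150 384 [ 28  31 118] -0.0107 0.1289 0.022
truck 180 192 313 -0.0208 0.0208 -0.0464 0.241
truck 200 193 312 -0.0207 0.0207 -0.0326 0.2407
truck 280 200 307 -0.0202 0.0207 0.0052 0.2403
truck 310 79 429 -0.0537 0.0544 0.0125 0.265
-0.04751393591591118
```

Run:
```python
from h import *
o=manip.get_obs(); im,W=cloud('wrist')
t=np.radians(7.2);ex=np.array([np.cos(t),np.sin(t)])
for c in (255,150,180,345): print(c,[(r,tuple(map(int,im[r,c])),round(float((W[r,c,:2]-o['tcp_pos'][:2])@ex)*1000,1),round(float(W[r,c,2]),3)) for r in (list(range(94,106)) if c!=345 else [])+(list(range(206,219,1)) if c!=255 else [])])
```

```text
255 [(94, (9, 15, 135), -64.4, 0.025), (95, (39, 38, 118), -63.6, 0.025), (96, (63, 59, 78), -62.2, 0.018), (97, (73, 69, 67), -61.3, 0.018), (98, (71, 66, 67), -60.3, 0.017), (99, (68, 64, 67), -59.4, 0.017), (100, (131, 125, 126), -58.5, 0.017), (101, (126, 122, 135), -57.6, 0.017), (102, (68, 64, 158), -55.9, 0.006), (103, (25, 30, 235), -54.9, 0.006), (104, (32, 39, 245), -53.8, 0.005), (105, (35, 38, 242), -52.9, 0.006)]
150 [(94, (19, 20, 127), -65.2, 0.025), (95, (27, 26, 176), -64.3, 0.026), (96, (62, 61, 138), -63.4, 0.026), (97, (89, 85, 78), -62.0, 0.018), (98, (121, 118, 118), -61.2, 0.02), (99, (166, 160, 163), -60.1, 0.017), (100, (165, 160, 160), -59.2, 0.017), (101, (154, 149, 168), -58.4, 0.019), (102, (110, 108, 233), -57.3, 0.016), (103, (36, 45, 254), -55.5, 0.005), (104, (42, 50, 251), -54.6, 0.006), (105, (45, 54, 251), -53.7, 0.006), (206, (156, 147, 149), 49.2, 0.018), (207, (155, 148, 151), 50.3, 0.018), (208, (153, 149, 152), 51.6, 0.018), (209, (132, 128, 129), 52.7, 0.018), (210, (140, 137, 135), 53.7, 0.018), (211, (26, 26, 112), 54.3, 0.019), (212, (11, 
[... 889 characters left out ...]
12, (1, 5, 92), 54.3, 0.022), (213, (5, 11, 143), 54.4, 0.025), (214, (33, 40, 255), 55.2, 0.026), (215, (24, 33, 253), 55.9, 0.027), (216, (9, 15, 246), 57.9, 0.025), (217, (151, 233, 250), 69.6, -0.0), (218, (147, 225, 250), 71.0, -0.001)]
345 [(206, (83, 109, 56), 39.5, 0.045), (207, (77, 99, 50), 40.5, 0.045), (208, (33, 32, 29), 42.2, 0.043), (209, (84, 78, 81), 53.6, 0.018), (210, (71, 66, 85), 54.7, 0.018), (211, (16, 20, 100), 55.0, 0.02), (212, (11, 15, 96), 54.8, 0.023), (213, (14, 18, 121), 55.1, 0.025), (214, (24, 29, 206), 55.7, 0.026), (215, (25, 27, 206), 57.2, 0.025), (216, (11, 12, 179), 60.8, 0.02), (217, (112, 166, 213), 70.7, -0.001), (218, (109, 165, 213), 72.6, -0.002)]
```

Request:
apply_moves --motion "0.006 0.0016 0.03 0 0 0 0; 0 0 0.06 0 0 0 0; 0 0 0.06 0 0 0 0; 0 0 0.05 0 0 0 0; 0 0 0.02 0 0 0 0; 0 0 0.015 0 0 0 0; 0 0 0.01 0 0 0 0; 0 0 0.0085 0 0 0 0; 0 0 0 0 0 0 0; 0 0 0 0 0 0 0"

```text
time: 9.9
tcp_pos: [0.621, 0.0066, 0.0058]
orientation: [0.001, -0.062, 0.998, -0.0]
force: [0.2, 0.4, -2.7]
finger_gap: 0.485
finger_force: 41.1
```

Request:
apply_moves --motion "0 0 0.0027 0 0 0 0; 0 0 0 0 0 0 0; 0 0 0 0 0 0 0; 0 0 0 0 0 0 0.55; 0 0 0 0 0 0 0.6; 0 0 0 0 0 0 0.66; 0 0 0 0 0 0 0.66; 0 0 0 0 0 0 0.66; 0 0 0 0 0 0 0.66; 0 0 0 0 0 0 0.66"

```text
time: 10.9
tcp_pos: [0.6206, 0.0067, 0.003]
orientation: [-0.0, -0.062, 0.998, 0.0]
force: [-0.7, 0.8, -0.5]
finger_gap: 0.659
finger_force: 0.0
```

Request:
apply_moves --motion "0 0 -0.02 0 0 0 0.66; 0 0 -0.05 0 0 0 0.66; 0 0 -0.06 0 0 0 0.66; 0 0 -0.06 0 0 0 0.66; 0 0 -0.06 0 0 0 0.66; 0 0 -0.02 0 0 0 0.66; 0 0 0 0 0 0 0.66; 0 0 0 0 0 0 0.3; 0 0 0 0 0 0 0; 0 0 0 0 0 0 0"

```text
time: 11.9
tcp_pos: [0.6202, 0.0067, 0.2039]
orientation: [-0.001, -0.062, 0.998, 0.0]
force: [0.1, 0.2, -0.7]
finger_gap: 0.153
finger_force: 0.0
```

Run:
```python
from h import *
o=manip.get_obs();im,W=cloud('wrist');cv2.imwrite('pics/w4.png',im)
m=(np.hypot(W[...,0]-.6213,W[...,1]-.0066)<.085)&(W[...,2]<.06)&(W[...,2]>.03)&(im[...,2].astype(int)-im[...,0]>60)&(im[...,1]>50)
m=cv2.morphologyEx(m.astype(np.uint8),cv2.MORPH_OPEN,np.ones((5,5)))
n,l,s,_=cv2.connectedComponentsWithStats(m)
for k in range(1,n):
  if s[k,4]>200:print(rect(W[l==k]),s[k,4],np.percentile(W[l==k][:,2],95))
# lid points in case frame
im,W=cloud('side')
t=np.radians(7.2);ex=np.array([np.cos(t),np.sin(t)]);ey=np.array([-ex[1],ex[0]])
hinge=np.array([.621,.007])-.062*ex
for nm in('side','top'):
    if nm=='top': im,W=cloud('top')
    d=W[...,:2]-hinge; u=d@ex; v=d@ey
    k=(abs(v)<.14)&(u<.02)&(u>-.12)&(W[...,2]>.04)
    hi=k&(W[...,2]>np.nanpercentile(W[k][:,2],90)); print(nm,np.nanmax(W[k][:,2]),u[k].min(),u[k].max(),np.median(u[hi]),np.nanpercentile(v[k],[1,99]))
```

```text
(array([649.2,  10.8]), array([41.4, 39.4]), -81.7) 1446 0.04839654581812755
(array([659.3, -62.6]), array([26. , 16.7]), 7.7) 378 0.04650864083542094
side 0.5746301461448431 -0.11999313071332297 0.019907079445780528 -0.09910991904310003 [-0.13486107  0.12903358]
top 0.5713210170853084 -0.11999747118239712 0.019993540855265134 -0.10917242116634208 [-0.12379049  0.0966101 ]
```

View pics/w4.png

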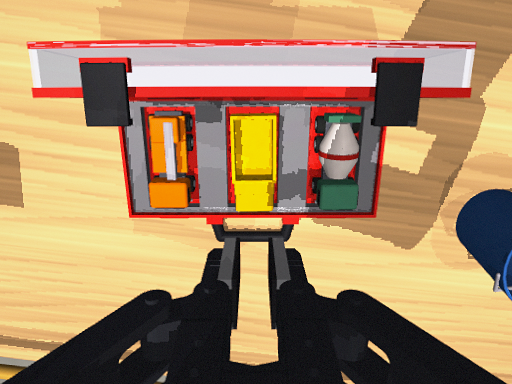

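Request:
apply_moves --motion "0.0517 0 0 0 0 0 0; 0.0517 0 0 0 0 0 0; 0.0517 0 0 0 0 0 0; 0.0517 0 0 0 0 0 0; 0 0 0.05 0 0 0 0; 0 0 0.05 0 0 0 0; 0 0 0.027 0 0 0 0; 0 0 0 0 0 0 0; 0 0 0 0 0 0 0; 0 0 0 0 0 0 0"

```text
time: 13.05
tcp_pos: [0.4675, -0.0126, 0.1115]
orientation: [0.001, -0.062, 0.998, -0.0]
force: [0.3, -0.1, 0.4]
finger_gap: -0.005
finger_force: 0.0
```

```bash
cat >> h.py <<'E'
t=np.radians(7.2);EX=np.array([np.cos(t),np.sin(t)]);EY=np.array([-EX[1],EX[0]]);C0=np.array([.621,.0068])
def lid(theta_pts=((.1,112),)):
    o=manip.get_obs();d=o['tcp_pos'][:2]-C0
    print('corner u,z,v mm',((d@EX)*1e3+11).round(1),((o['tcp_pos'][2]+.017)*1e3).round(1),((d@EY)*1e3).round(1),'force',o['force'].round(1))
    im,W=cloud('side');D=W[...,:2]-C0;u=D@EX;v=D@EY
    red=(im[...,2]>110)&(im[...,1]<70)&(im[...,0]<70)&(abs(v)<.15)&(W[...,2]>.034)&(W[...,2]<.2)&(abs(u)<.15)
    a=np.arctan2(W[...,2]-.026,u+.062)[red]; rr=np.hypot(W[...,2]-.026,u+.062)[red]
    print('red angles pct',np.percentile(a,[5,25,50,75,95]).round(2),'of rim edge r~.124:',np.median(a[rr>.11]).round(3) if (rr>.11).any() else None,red.sum())
    for q in np.percentile(v[red],[1,99]):pass
    return im,W
E
python3 - <<'E'
from h import *
im,W=lid();cv2.imwrite('pics/s5.png',cv2.resize(im[100:290,170:370],None,fx=3,fy=3))
E
```

```text
corner u,z,v mm -143.8 128.5 -0.0 force [ 0.3 -0.1  0.4]
red angles pct [0.23 1.64 1.66 1.71 1.9 ] of rim edge r~.124: 1.653 214
```

View pics/s5.png

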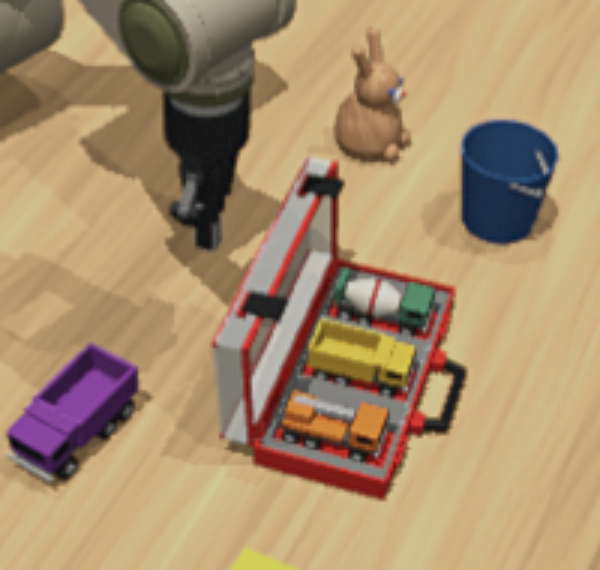

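Request:
apply_moves --motion "-0.0133 0 0 0 0 0 0; -0.0133 0 0 0 0 0 0; -0.0133 0 0 0 0 0 0; -0.0133 0 0 0 0 0 0; -0.01 0 0 0 0 0 0; -0.01 0 0 0 0 0 0; -0.01 0 -0.0005 0 0 0 0; -0.01 0 -0.001 0 0 0 0; -0.01 0 -0.001 0 0 0 0; -0.01 0 -0.001 0 0 0 0"

```text
time: 14.1
tcp_pos: [0.5514, -0.0018, 0.1127]
orientation: [-0.0, -0.062, 0.998, 0.0]
force: [-2.3, 0.3, -0.4]
finger_gap: 0.001
finger_force: 0.9
```

Run:
```python
from h import *
lid()
```

```text
corner u,z,v mm -59.1 129.7 0.2 force [-2.3  0.3 -0.4]
red angles pct [0.18 0.89 1.27 1.3  1.4 ] of rim edge r~.124: 1.268 191
```

Request:
apply_moves --motion "-0.0107 0 0.0013 0 0 0 0; -0.0107 0 0.0013 0 0 0 0; -0.0107 0 0.0013 0 0 0 0; -0.0089 0 0.0031 0 0 0 0; -0.0089 0 0.0031 0 0 0 0; -0.0089 0 0.0031 0 0 0 0; -0.0077 0 0.0049 0 0 0 0; -0.0077 0 0.0049 0 0 0 0; -0.0077 0 0.0049 0 0 0 0; -0.0059 0 0.0053 0 0 0 0"

```text
time: 15.15
tcp_pos: [0.6169, 0.0062, 0.0876]
orientation: [0.0, -0.062, 0.998, -0.0]
force: [0.6, -0.6, 0.7]
finger_gap: -0.001
finger_force: 0.5
```

Run:
```python
from h import *
lid()
```

```text
corner u,z,v mm 6.8 104.6 -0.1 force [ 0.6 -0.6  0.7]
red angles pct [0.22 0.59 0.72 0.82 2.04] of rim edge r~.124: 0.723 296
```

Request:
apply_moves --motion "-0.0064 0 0.0059 0 0 0 0; -0.0064 0 0.0059 0 0 0 0; -0.0064 0 0.0059 0 0 0 0; -0.0064 0 0.0059 0 0 0 0; -0.0064 0 0.0059 0 0 0 0; -0.0064 0 0.0059 0 0 0 0; -0.0039 0 0.0035 0 0 0 0; -0.0039 0 0.0035 0 0 0 0; -0.0039 0 0.0035 0 0 0 0; -0.0039 0 0.0035 0 0 0 0"

```text
time: 16.2
tcp_pos: [0.6566, 0.0111, 0.0509]
orientation: [-0.0, -0.062, 0.998, -0.0]
force: [-5.3, -0.8, 7.6]
finger_gap: -0.001
finger_force: 3.8
```

Run:
```python
from h import *
lid()
```

```text
corner u,z,v mm 46.9 67.9 -0.2 force [-5.3 -0.8  7.6]
red angles pct [0.13 0.26 0.34 0.48 1.61] of rim edge r~.124: 0.336 313
```

Request:
apply_moves --motion "0 0 0.0025 0 0 0 0; 0 0 0.0025 0 0 0 0; 0 0 0.0025 0 0 0 0; 0 0 0.002 0 0 0 0; 0 0 0.002 0 0 0 0; 0 0 0.002 0 0 0 0; 0 0 0 0 0 0 0; 0 0 0 0 0 0 0; 0 0 0 0 0 0 0; 0 0 0 0 0 0 0"

```text
time: 17.25
tcp_pos: [0.6579, 0.0112, 0.0435]
orientation: [0.002, -0.062, 0.998, -0.0]
force: [-1.8, 1.2, 16.2]
finger_gap: 0.001
finger_force: 7.9
```

Run:
```python
from h import *
lid()
```

```text
corner u,z,v mm 48.1 60.5 -0.3 force [-1.8  1.2 16.2]
red angles pct [0.16 0.23 0.28 1.48 1.56] of rim edge r~.124: 0.269 279
```

Request:
apply_moves --motion "0 0 0.002 0 0 0 0; 0 0 0.002 0 0 0 0; 0 0 0.002 0 0 0 0; 0 0 0 0 0 0 0; 0 0 0 0 0 0 0; 0 0 0 0 0 0 0; 0 0 0 0 0 0 0; 0 0 0 0 0 0 0; 0 0 0 0 0 0 0; 0 0 0 0 0 0 0"

```text
time: 18.3
tcp_pos: [0.658, 0.0111, 0.0432]
orientation: [0.004, -0.062, 0.998, -0.001]
force: [-13.4, 2.2, 44.2]
finger_gap: -0.002
finger_force: 21.9
```

Run:
```python
from h import *
im,W=lid()
D=W[...,:2]-C0;u=D@EX;v=D@EY
k=(abs(v)<.125)&(abs(v)>.06)&(abs(u)<.066)&(W[...,2]>.03)&(W[...,2]<.09)
for a in (-.06,-.05,-.03,0,.02,.04,.055,.062):
    q=k&(abs(u-a)<.004); print(a,np.percentile(W[q][:,2],[10,50,90]).round(4) if q.any() else None)
```

```text
corner u,z,v mm 48.3 60.2 -0.4 force [-13.4   2.2  44.2]
red angles pct [0.16 0.23 0.28 1.48 1.55] of rim edge r~.124: 0.267 272
-0.06 [0.0583 0.0608 0.0634]
-0.05 [0.0576 0.0602 0.063 ]
-0.03 [0.0579 0.0604 0.0631]
0 [0.0582 0.0606 0.063 ]
0.02 [0.0585 0.0601 0.0628]
0.04 [0.0584 0.0603 0.0625]
0.055 [0.0579 0.0603 0.0631]
0.062 [0.0379 0.0518 0.0617]
```

The lid top is level across its width and rigid under load, so it has snapped shut. Retreating.

Request:
apply_moves --motion "0 0 -0.006 0 0 0 0; 0 0 -0.01 0 0 0 0; 0 0 -0.03 0 0 0 0; 0 0 -0.05 0 0 0 0; 0 0 -0.05 0 0 0 0; 0 0 -0.03 0 0 0 0; 0 0 0 0 0 0 0; 0 0 0 0 0 0 0; 0 0 0 0 0 0 0; 0 0 0 0 0 0 0"

```text
time: 19.35
tcp_pos: [0.656, 0.0112, 0.1667]
orientation: [-0.001, -0.062, 0.998, 0.0]
force: [-0.7, 0.3, 0.4]
finger_gap: 0.001
finger_force: 0.0
```

Run:
```python
from h import *
im,W=lid()
D=W[...,:2]-C0;u=D@EX;v=D@EY
k=(abs(v)<.125)&(W[...,2]>.03)&(W[...,2]<.09)
for a in (-.05,0,.055):
    q=k&(abs(u-a)<.004); print(a,np.percentile(W[q][:,2],[10,50,90]).round(4))
cv2.imwrite('pics/s6.png',cv2.resize(im[130:290,200:370],None,fx=3.5,fy=3.5))
```

```text
corner u,z,v mm 46.3 183.7 -0.0 force [-0.7  0.3  0.4]
red angles pct [0.16 0.23 0.28 0.47 1.54] of rim edge r~.124: 0.267 269
-0.05 [0.0581 0.0609 0.0631]
0 [0.0582 0.0606 0.063 ]
0.055 [0.0584 0.0606 0.063 ]
```

View pics/s6.png

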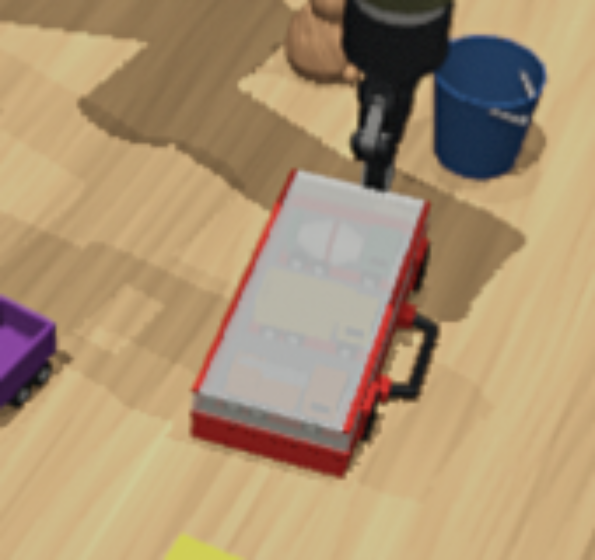

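The lid is shut with the trucks inside, and its top is level.

```bash
python3 -c "
from station import manip
print(manip.job_done())"
```

```text
the job is handed in; nothing more can be done
None
```

The yellow dump truck stands in the middle well, the lid is pressed shut and reads level with the arm clear, and the job was handed in at about 19 s of the 59 s allowed; no verdict came back.

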